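# Refit the return spring of a shoe-cabinet flap hinge

## Task

Refit the return spring of the shoe-cabinet flap hinge: first put the spring's hook fully down into the hole of the anchor block and let it lie there, then stretch the spring and drop its eye over the headed post of the swing arm, down onto the post's shoulder, so that the spring draws the arm back against its stop; let go. Feel gently for the hole, for the hook may be screwed in more or less far, do not force the spring against the unit or overstretch it, and leave the other things where they are.

Things in the scene. Friction and masses are not known exactly. Their poses are not given: they have to be found in the camera images.
- unit: Flap hinge unit fixed to the table: grey base plate 270 x 60 x 6 mm along its x; origin at table level. Local x runs from anchor block to post, z up. At local x -105 mm stands the aluminium anchor block, 40 (x) by 36 (y) mm, top 45 mm above the table. The swing arm's pivot is at local (95, -75) mm; its bar is 20 mm wide, top 32 mm high; a stop 31 mm high is at (77, -45) mm.
- hole (a point): Centre of the mouth of the hole in the anchor block's top, 45 mm above the table: round, 8.5 mm diameter, 16 mm deep, axis vertical. Axes as the unit's.
- rest (a point): Centre of the flat top of the unit's black rest block, 36 (x) by 50 (y) mm, 35 mm above the table, 146 mm from the hole along the unit's x. With the hook seated in the hole the spring lies level, the underside of its eye-end block on this rest. Axes as the unit's.
- post (a point): On the axis of the swing arm's post, at the top of its shoulder, 45 mm above the table. Shoulder: disc 22 mm in diameter; above it a neck 7 mm in diameter, 7 mm high, then a head 11 mm in diameter with conical top, tip 12 mm above the shoulder. 75 mm from the arm's pivot; with the arm home, 200 mm from the hole on the unit's x axis. Over about 2 N sideways on the post turns the arm.
- swing_arm (a joint): Angle of the swing arm (rad): 0 = home against its stop, growing as the post swings away from the anchor block (75 mm lever), up to 0.4; friction holds it where it is left; a soft-close damper (0.6 N m per rad/s) slows it. The spring, once on the post and let go, pulls it home in under a second.
- spring: Tension spring lying loose on the table, about 190 mm long, about 0.11 kg; this body is its hook-end block, black, 24 (x) by 16 (y) by 18 (z) mm. Origin at the centre of the block's underside, z up, x along the spring towards its eye. A steel coil of 16 mm diameter runs on for 78 mm; a thinner one slides out of it as it stretches. With the hook seated the origin is 10 mm below the anchor's top.
- hook_root (a point): Where the hook, 6 mm steel wire, leaves the hook-end block: 12 mm from the spring's origin towards -x, 13 mm above the underside. The wire runs on level, then straight down as a leg with a flat end, 1 mm above the level of the underside. The hook is screwed in more or less far: the leg's axis is 44 mm from the spring's origin, plus or minus up to 9 mm (fixed during a run, not measured).
- eye (a point): Centre of the eye at the spring's far end: a flat level ring of 5 mm wire, inner diameter 15 mm, underside 2.5 mm below this point. 130 mm from the spring's origin when not stretched; 12.5 mm above the level of the underside.
- eye_block (a point): Centre of the underside of the black eye-end block, 24 (x) by 16 (y) by 18 (z) mm, 26 mm before the eye's centre, underside level with the other block's. It can be gripped across y to pull the spring. The seated hook stands only 9 mm deep in the hole: raise this end by tipping the spring about its hook, not by lifting it level. Axes as the spring's.
- stretch (a joint): How far the spring is stretched (m), 0 when slack. It pulls with 3 N plus 200 N per m of stretch. Stretched more than 60 mm it is ruined. Hooked up with the arm home it is stretched about 11 to 31 mm.
- screw_jar: Small glass jar, 44 mm diameter, 50 mm high, bystander. Origin at its underside.
- wrench: Wrench about 130 mm long lying flat, bystander.
- driver: Screwdriver about 180 mm long lying flat, bystander.
- shoe_brush: Brush about 190 mm long lying flat, bystander.
- polish_tin: Flat round tin, 72 mm diameter, 26 mm high, bystander. Origin at its underside.
- vase: White vase, 160 mm high, 68 mm wide, bystander. Origin at its underside.
- key_bowl: White bowl, 120 mm diameter, 45 mm high, bystander. Origin at its underside.
- cleaner: White bottle, 60 mm diameter, 150 mm high, bystander. Origin at its underside.
Mind the look-alikes: they are no part of the job. What is shaped like the spring but yellow is not meant.

How it is judged:
On the way, in this order (a step that is already met when the one before it is completed fails the run):
1. the hook is fully down in the hole of the anchor block (z of spring in the frame of hole between -0.0135 and -0.0065 m and horizontal distance between spring and hole between 0.033 and 0.055 m and angle between spring's own z axis and vertical below 0.15 rad), for 0.3 s.
2. the eye is over the post and down on its shoulder, with the spring stretched (horizontal distance between eye and post below 0.0075 m and z of eye in the frame of post between -0.001 and 0.0065 m and value of joint stretch above 0.007 m), for 0.2 s.
At the end, for the whole second after the job is handed in: Spring at rest and level, hook fully down in the hole (hook-end block's underside 6.5 to 13.5 mm below the anchor top, 33 to 55 mm from the hole), eye round the post (within 7.5 mm) and on its shoulder (under 6.5 mm above), stretched over 7 mm, swing arm home (under 0.04 rad) (all of step 1 and all of step 2 and value of joint swing_arm below 0.04 rad and linear speed of spring below 0.02 m/s); the robot touches nothing.
It fails at once if the spring is forced against the unit (over 40 N) (contact force between spring and unit above 40 N).
It fails at once if the spring is stretched by more than 60 mm (value of joint stretch above 0.06 m).
It fails at once if another thing is moved more than 30 mm (distance of any of screw_jar, wrench, driver, shoe_brush, polish_tin, vase, key_bowl, cleaner from where it was at the start of the episode above 0.03 m).
It also fails if it takes over 61 s, if anything falls off the work surface, if the arm or the gripper's body presses on something with over 40 N, if the wrist force passes 120 N, or if a joint passes its speed limit or range.

## Robot

A 6-joint arm with a two-finger parallel gripper is mounted at the origin on the work surface. World frame = base frame: x ahead of the robot, y to its left, z up, the work surface at z = 0. Lengths are in m, angles in rad, forces in N, time in s.
With the tool pointing down it reaches from about 0.35 to 0.775 m from the base axis. Payload 5.5 kg.
Tool frame: the origin (TCP) lies on the centre line of the jaws, within the pads' length; the fingertips stand r.tip_extent ahead of it and the grasp point (between the pads) lies 5 mm behind it (r.tip_extent is the distance from the TCP to the fingertips, in m); z points along the fingers, y is the line along which they close (so a half turn about z gives the same grasp; the last joint's range is limited). The gripper opens to 85 mm and grips with 20 to 120 N. Pads are 22 mm wide; open, the fingers measure 114 mm over their backs; the gripper's body (76 mm by 85 mm) begins 54 mm behind the grasp point. The pads swing forward as they close: fully open they stand 13 mm farther back than shut.
Start: joints at [-1.392, 0.313, 0.046, 1.304, 0, 1.431], TCP at [0.18, -0.546, 0.245] pointing down, gripper open.
Joint ranges: [-2.76, 2.76], [-0.86, 1.69], [-1.03, 1.26], [-2.2, 2.34], [-1.47, 1.5], [-3.14, 3.14]. Speed limits (rad/s): [2.57, 2.57, 3.14, 3.14, 3.14, 3.14].

## Interface

Orientations are given as a unit quaternion [x, y, z, w].
In Python, from rig import sense, eyes, r, models gives the robot as it stands.
- The arm moves only by the shell command python3 -m creep 'ROWS'. ROWS is JSON, a list that holds one entry, the list of rows, each a list of 7 numbers: the shift along the tool's x, y, z scaled (see below), then the turn, a rotation vector about the tool's x, y, z scaled (see below), then the gripper command: -1 is shut, 1 is fully open, values between are in proportion. In form: [[[x, y, z, wx, wy, wz, gripper], ...]]. A call has exactly 10 rows; each row shifts and turns the commanded pose from where the row before left it, along the tool's axes as they then stand; what a row does not reach is not made up. The controller multiplies each number of a shift by 200 mm and each number of a turn by pi rad. A row lasts 1/8 s, in which the tool goes at most 62.5 mm and 10.7 degrees, less where a joint would pass 70% of its speed; a pose out of reach is approached as far as the arm can. A call with a number of a shift or a turn outside -1 to 1 is refused whole. A call with a gripper value outside its range is refused whole. The fingers move at their own pace and stop on an object; the grip force is fixed at half the most. Time passes only in rows, so rows that do not move let the fingers close, or fill a call up. It gives the time, the measured TCP pose, the force, the opening and the grip force at its end, in the units of the state.
- sense(): the state, without advancing time (a new reading comes with each control period).
- eyes.grab_frame(name): name is "side" or "top" or "wrist"; returns a dict with "img" (480x640x3 uint8, red, green, blue), "fx", "fy", "cx", "cy" (pixels), "k1" (the pictures are not rectified: a ray, as slopes to the right and down, at radius r is drawn at 1 + k1 r^2 times it, then the intrinsics apply), "world_from_camera" (4x4, takes a point from camera to world coordinates). Camera axes: x right, y down, z forward; pixel columns grow to the right and rows downward; lengths in m; the calibration is good to about 2 mm. A picture is of the moment at which its call begins. There is no depth.
- r.close_job(): hands the job in; it is judged then, once.
Trained networks look in a picture, given as the dict that the camera call returned (one of the last four; its "shot" number tells which), for a name from the list of things; names that differ only in an ending like _2 or _b are one class to them, and where a whole thing is asked for, a point or a joint stands for the part that bears it (a point fixed in the world has none). Each returns a list of dicts, best first, with "score" (0 to 1); they miss things now and then, are a little off and sometimes report something else, mostly with a low value. They report only what shows in the picture. A call takes as long as a camera call. They do not tell look-alikes from the thing itself.
- models.regions_of(name, picture): "pixels" (480x640 bool, what is visible of it) and "xy" ([column, row] in pixels, amid what is visible of it).
- models.place_of(name, picture): "xy" ([column, row] in pixels: a listed point, or the origin of a listed thing).
The state is a dict: "t": time; "joint_positions": joint angles; "joint_velocities": joint speeds; "tau": joint torques, N m; "ee_pos": TCP position; "tcp_rot": TCP orientation; "ft_force": force on the tool from outside, world axes, zero at the start; "torque": the same for the moment, N m; "gripper_width": finger opening in m; "grip_force": force on a finger pad.
Only numpy, scipy, OpenCV 4.12 (cv2) and the standard library are available. Lean on these libraries where they do the work, as an engineer would, in place of code of your own. Each camera call takes 0.05 s, during which the arm holds its last target. There are 200 camera calls.

## Working session

There is one attempt and no reset: what is moved stays moved. The work goes in short steps, Python scripts to look and compute and a shell command to move; the robot and the scene stay as the last step left them, time stands still between calls to the robot, and variables do not carry over. Pictures are saved under pics/ and viewed, at most 10 in all, crops included, and the job is handed in when it is done.

```bash
ls; mkdir -p pics; cat > h.py <<'E'
import numpy as np, cv2
from scipy.spatial.transform import Rotation as R
from rig import sense, eyes, r, models
def grab(n,save=None):
    p=eyes.grab_frame(n)
    if save: cv2.imwrite('pics/'+save,p['img'][:,:,::-1])
    return p
def ray(p,xy):
    u=np.array([(xy[0]-p['cx'])/p['fx'],(xy[1]-p['cy'])/p['fy']]);d=u.copy()
    for _ in range(20): d=u/(1+p['k1']*(d@d))
    T=np.array(p['world_from_camera']);return T[:3,3],T[:3,:3]@np.array([d[0],d[1],1])
def at(p,xy,z):
    o,d=ray(p,xy);return o+d*(z-o[2])/d[2]
def tri(rays):
    A=0;b=0
    for o,d in rays:
        d=d/np.linalg.norm(d);M=np.eye(3)-np.outer(d,d);A=A+M;b=b+M@o
    return np.linalg.solve(A,b)
def proj(p,X):
    T=np.linalg.inv(np.array(p['world_from_camera']));c=T[:3,:3]@X+T[:3,3];d=c[:2]/c[2];d=d*(1+p['k1']*(d@d))
    return np.array([d[0]*p['fx']+p['cx'],d[1]*p['fy']+p['cy']])
E
python3 - <<'E'
from h import *
np.set_printoptions(precision=4,suppress=True)
s=sense();print({k:np.round(v,4) for k,v in s.items()},r.tip_extent)
for n in('top','side'):
    p=grab(n,n+'0.png');print(n,np.array(p['world_from_camera'])[:3,3])
    for k,z in dict(hole=.045,rest=.035,post=.045,spring=0,hook_root=.013,eye=.0125,eye_block=0).items():
        for d in models.place_of(k,p)[:3]: print(k,np.round(d['xy'],1),round(d['score'],2),at(p,d['xy'],z))
E
```

```text
pics
{'t': np.float64(0.0), 'joint_positions': array([-1.3916,  0.314 ,  0.045 ,  1.3036, -0.    ,  1.4312]), 'joint_velocities': array([-0.001 , -0.0011,  0.0008,  0.0006, -0.0015,  0.0008]), 'tau': array([ -0.0015, -48.0635,  29.8527,   0.0193,  -0.0004,   0.    ]), 'ee_pos': array([ 0.1801, -0.5456,  0.2444]), 'tcp_rot': array([ 0.9873,  0.1587, -0.    , -0.0009]), 'ft_force': array([-0.7952, -0.2134, -1.1991]), 'torque': array([ 0.0097, -0.019 , -0.0181]), 'grip_force': np.float64(0.0), 'gripper_width': np.float64(0.085)} 0.014
top [ 0.3105 -0.014   1.0916]
hole [354.1 228.9] 0.74 [ 0.5751 -0.1197  0.045 ]
hole [259.9 237.3] 0.72 [0.5692 0.0879 0.045 ]
hole [140.1 219.3] 0.55 [0.6275 0.3535 0.045 ]
rest [286.6 237.5] 0.68 [0.5675 0.0299 0.035 ]
post [257.7 238.9] 0.94 [0.5659 0.0929 0.045 ]
spring [394.9 335.5] 0.95 [ 0.3404 -0.194   0.    ]
spring [424.7 273.5] 0.81 [ 0.473  -0.2747  0.    ]
hook_root [393.9 330.3] 0.71 [ 0.3513 -0.1908  0.013 ]
hook_root [424.5 278.9] 0.68 [ 0.459  -0.2698  0.013 ]
eye [434.9 385.1] 0.62 [ 0.2304 -0.2673  0.0125]
eye_block [426.  380.9] 0.57 [ 0.2395 -0.2519  0.    ]
eye_block [417.  229.5] 0.5 [ 0.5759 -0.2686  0.    ]
eye_block [289.4 237.8] 0.47 [0.5749 0.025  0.    ]
side [-0.4998  1.0159  1.0126]
hole [328.8 225. ] 0.92 [ 0.5773 -0.1334  0.045 ]
rest [293.2 251.4] 0.74 [0.5666 0.0252 0.035 ]
post [269.  260.6] 0.73 [0.5726 0.1108 0.045 ]
spring [380.3 229.2] 0.49 [ 0.4936 -0.274   0.    ]
eye [352.9 211. ] 0.42 [ 0.6142 -0.2852  0.0125]
eye_block [290.5 233.3] 0.63 [ 0.6812 -0.0738  0.    ]
eye_block [360.6 217.7] 0.4 [ 0.5826 -0.286   0.    ]
```

View pics/top0.png

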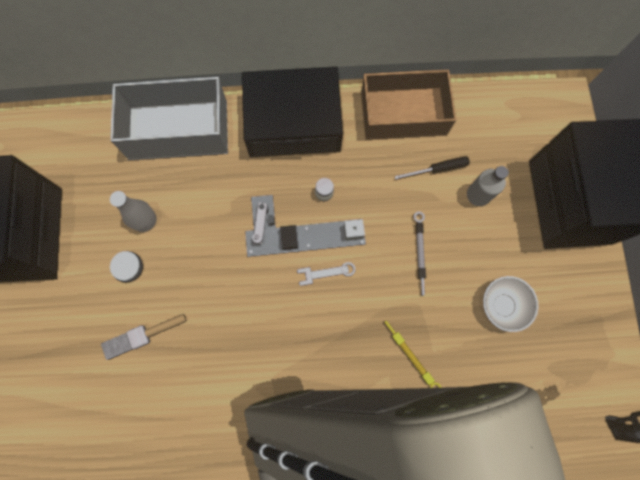

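View pics/side0.png

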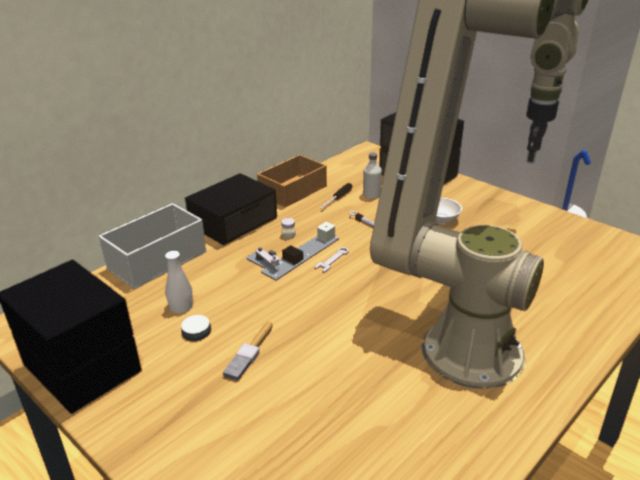

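The top view shows two spring-shaped things:
- **Grey steel with black blocks:** runs from about (419,217) at the eye to (423,290) at the hook. It fits the description.
- **Yellow:** runs from about (388,323) to (435,385). It is the decoy.

In the unit, the anchor block is at (354,229), the rest at (289,237) and the post at (258,238). I'll move over the grey spring for a wrist view.

```bash
python3 -m creep '[[[0.225,-0.104,0,0,0,0,1],[0.225,-0.104,0,0,0,0,1],[0.225,-0.104,0,0,0,0,1],[0.225,-0.104,0,0,0,0,1],[0.225,-0.104,0,0,0,0,1],[0.225,-0.104,0,0,0,0,1],[0.225,-0.104,0,0,0,0,1],[0.225,-0.104,0,0,0,0,1],[0,0,0,0,0,0.041,1],[0,0,0,0,0,0.041,1]]]'
cat > look.py <<'E'
from h import *
import sys
np.set_printoptions(precision=4,suppress=True)
def run(cams,names,save=''):
    s=sense();print('tcp',s['ee_pos'],'R',R.from_quat(s['tcp_rot']).as_matrix()[:, 0],'q',s['joint_positions'],'F',s['ft_force'],'w',s['gripper_width'],'t',s['t'])
    for n in cams:
        p=grab(n,save and n+save)
        for k,z in names.items():
            for d in models.place_of(k,p)[:3]: print(n,k,np.round(d['xy'],1),round(d['score'],2),at(p,d['xy'],z))
E
python3 -c "
from look import *
run(['wrist','top'],dict(spring=0,hook_root=.013,eye=.0125,eye_block=0,hole=.045),'1.png')"
```

```text
t: 2.05
ee_pos: [0.4706, -0.2744, 0.2453]
tcp_rot: [1.0, 0.029, -0.0, 0.0]
ft_force: [-0.1, -0.9, -0.3]
gripper_width: 0.0855
grip_force: 0.0
tcp [ 0.4706 -0.2744  0.2453] R [ 0.9983  0.0589 -0.0001] q [-0.6752  0.2542 -0.034   1.2826 -0.0002  2.4075] F [-0.133  -0.8666 -0.3319] w 0.0855248706900416 t 2.05
wrist spring [249.9 316.2] 0.95 [ 0.3343 -0.2014  0.    ]
wrist spring [314.8 205.7] 0.86 [ 0.4695 -0.2697  0.    ]
wrist spring [110.  179.1] 0.35 [ 0.4858 -0.0536  0.    ]
wrist hook_root [238.7 315.1] 0.76 [ 0.3423 -0.1911  0.013 ]
wrist hook_root [307.9 220.6] 0.71 [ 0.4562 -0.2635  0.013 ]
wrist eye [330.8  69.5] 0.97 [ 0.6007 -0.2772  0.0125]
wrist eye [300.7 404.7] 0.62 [ 0.221  -0.2662  0.0125]
wrist eye [111.6 176.8] 0.38 [ 0.4903 -0.0628  0.0125]
wrist eye_block [325.3  97.6] 0.62 [ 0.5769 -0.2739  0.    ]
wrist hole [148.1  82.9] 0.96 [ 0.5777 -0.1213  0.045 ]
top spring [419.4 272.8] 0.61 [ 0.4754 -0.2629  0.    ]
top spring [396.8 336.1] 0.55 [ 0.3388 -0.1981  0.    ]
top hook_root [423.  276.2] 0.77 [ 0.4653 -0.2672  0.013 ]
top hook_root [395.8 334.1] 0.58 [ 0.3429 -0.1941  0.013 ]
top eye [420.6 215.2] 0.64 [ 0.606  -0.2777  0.0125]
top eye_block [417.  232.1] 0.68 [ 0.5698 -0.2679  0.    ]
top eye_block [139.9 220.2] 0.66 [0.6389 0.3697 0.    ]
top hole [350.7 227.6] 0.89 [ 0.5785 -0.1124  0.045 ]
```

```bash
python3 -c "
import cv2
i=cv2.imread('pics/wrist1.png');c=cv2.resize(i[20:290,80:420],None,fx=2.2,fy=2.2,interpolation=cv2.INTER_CUBIC);cv2.imwrite('pics/wc1.png',c);print(c.shape)"
```

```text
(594, 748, 3)
```

View pics/wc1.png

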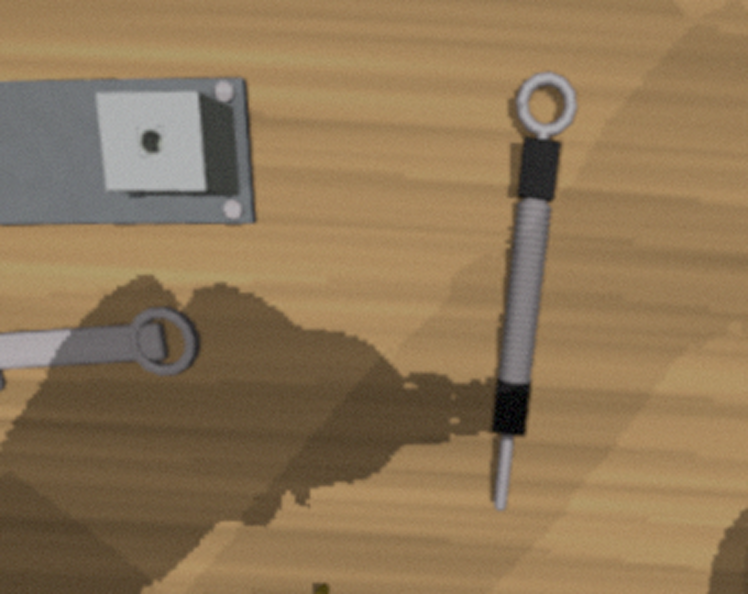

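The crop confirms the grey spring: eye at wrist pixel (329,68), hook block at (312,205), hook end at (308,249). The hole is at (149,84). Next I'll work out the grasp and the hook length.

```bash
python3 -c "
from h import *
np.set_printoptions(precision=4,suppress=True)
p=grab('wrist')
pix=lambda a,b:(80+a/2.2,20+b/2.2)
blk=at(p,pix(511,402),.018);e=at(p,pix(547,105),.0125);h=at(p,pix(501,507),.014);e2=at(p,(330.8,69.5),.0125);s=at(p,(314.8,205.7),0)
d=(e-blk)[:2];L=np.hypot(*d);u=d/L;print(blk,e,h,'L',L,'ang',np.arctan2(d[1],d[0]),'hook leg',(blk-h)[:2]@u-.003)
b2=at(p,pix(540,168),.018);print('eyeblk',b2,(b2-e)[:2]@u)
print('side edges',at(p,pix(497,385),.018),at(p,pix(529,385),.018), 'hole',at(p,pix(151,140),.045))
"
```

```text
[ 0.4754 -0.268   0.018 ] [ 0.6014 -0.2758  0.0125] [ 0.4233 -0.266   0.014 ] L 0.126291287014205 ang -0.06223227151918974 hook leg 0.04903603758404853
eyeblk [ 0.5759 -0.2745  0.018 ] -0.02557752423770774
side edges [ 0.4828 -0.2612  0.018 ] [ 0.4836 -0.2757  0.018 ] hole [ 0.5761 -0.1224  0.045 ]
```

```bash
python3 -m creep '[[[0.009,-0.033,0,0,0,0,-0.2],[0,0,0,0,0,0.038,-0.2],[0,0,0.21,0,0,0,-0.2],[0,0,0.21,0,0,0,-0.2],[0,0,0.21,0,0,0,-0.2],[0,0,0.21,0,0,0,-0.2],[0,0,0.1,0,0,0,-0.2],[0,0,0.06,0,0,0,-0.2],[0,0,0,0,0,0,-0.2],[0,0,0,0,0,0,-0.2]]]'
python3 -c "
from look import *
print(r.tip_extent)
run(['wrist'],dict(spring=0,hook_root=.013,eye_block=0,eye=.0125),'2.png')"
```

```text
t: 3.95
ee_pos: [0.4721, -0.269, 0.0464]
tcp_rot: [1.0, -0.029, 0.001, 0.001]
ft_force: [-0.1, -0.5, -0.1]
gripper_width: 0.0339
grip_force: 0.0
0.014
tcp [ 0.4721 -0.269   0.0464] R [ 0.9983 -0.058   0.0016] q [-0.6657  0.3946 -0.3564  0.8178 -0.      2.534 ] F [-0.1484 -0.4887 -0.1174] w 0.03390126108048233 t 3.95
wrist spring [316.9 281.9] 0.93 [ 0.472  -0.2676  0.    ]
wrist hook_root [315.6 313.8] 0.73 [ 0.4603 -0.2663  0.013 ]
wrist eye_block [316.4  65. ] 0.56 [ 0.5767 -0.2736  0.    ]
```

View pics/wrist2.png

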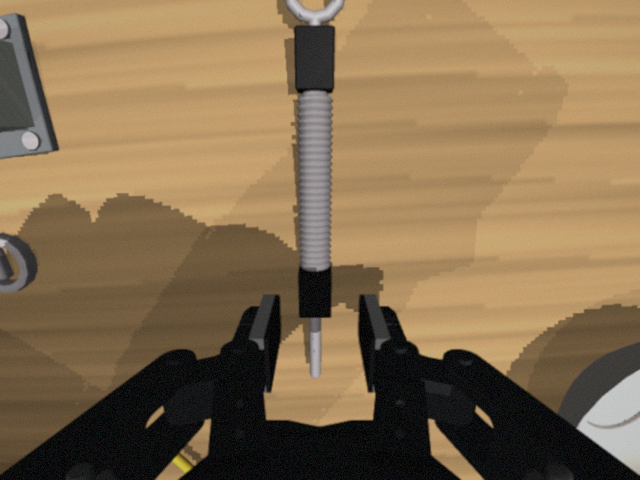

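The block is at (315,292), centred between the jaws, and the hook tip is at (316,377). Descending and gripping.

```bash
python3 -m creep '[[[0,0,0.07,0,0,0,-0.2],[0,0,0.05,0,0,0,-0.2],[0,0,0.022,0,0,0,-0.2],[0,0,0,0,0,0,-0.2],[0,0,0,0,0,0,-1],[0,0,0,0,0,0,-1],[0,0,0,0,0,0,-1],[0,0,0,0,0,0,-1],[0,0,0,0,0,0,-1],[0,0,0,0,0,0,-1]]]'
python3 -c "
from look import *
run(['wrist'],dict(spring=0),'3.png')
p=grab('wrist');print(at(p,(316,377),.014))"
```

```text
t: 5.45
ee_pos: [0.4716, -0.2688, 0.0173]
tcp_rot: [1.0, -0.029, 0.0, 0.0]
ft_force: [0.2, 0.0, 3.5]
gripper_width: 0.0144
grip_force: 60.5
tcp [ 0.4716 -0.2688  0.0173] R [ 0.9983 -0.0582  0.0007] q [-0.6659  0.4294 -0.3882  0.7524 -0.      2.5339] F [0.1639 0.0356 3.454 ] w 0.0143883809807543 t 5.45
wrist spring [320.3 307.7] 0.72 [ 0.4716 -0.269   0.    ]
[ 0.4451 -0.2655  0.014 ]
```

```bash
python3 -m creep '[[[0,0,-0.25,0,0,0,-1],[0,0,-0.2,0,0,-0.059,-1],[0,0,0,0,0,-0.059,-1],[0,0,0,0,0,-0.059,-1],[0,0,0,0,0,-0.059,-1],[0,0,0,0,0,-0.059,-1],[0,0,0,0,0,-0.059,-1],[0,0,0,0,0,-0.059,-1],[0,0,0,0,0,-0.059,-1],[0,0,0,0,0,-0.059,-1]]]'
python3 -c "
from look import *
run(['wrist','top'],dict(spring=.09,hook_root=.103,eye=.1025,hole=.045,rest=.035,post=.045,eye_block=.09),'4.png')"
```

```text
t: 6.85
ee_pos: [0.4707, -0.2681, 0.106]
tcp_rot: [0.691, 0.723, -0.0, -0.001]
ft_force: [-0.4, 0.3, -0.7]
gripper_width: 0.0143
grip_force: 60.0
tcp [ 0.4707 -0.2681  0.106 ] R [-0.0453  0.999   0.0011] q [-0.6659  0.3336 -0.2803  0.9588 -0.0002  0.8596] F [-0.4156  0.3468 -0.6753] w 0.014314532321905042 t 6.85
wrist spring [108.3 133.6] 0.95 [ 0.3842 -0.1952  0.09  ]
wrist spring [321.  309.6] 0.91 [ 0.4714 -0.2678  0.09  ]
wrist hook_root [318.9 347.7] 0.8 [ 0.471 -0.279  0.103]
wrist hook_root [109.6 123.9] 0.78 [ 0.3925 -0.1914  0.103 ]
wrist hole [322.1 307.8] 0.68 [ 0.4732 -0.2906  0.045 ]
wrist eye_block [317.1  48.5] 0.92 [ 0.4649 -0.1621  0.09  ]
top eye [367.1 273. ] 0.7 [ 0.4664 -0.1328  0.1025]
top hole [142.1 219.8] 0.69 [0.626  0.3489 0.045 ]
top hole [352.7 226.9] 0.61 [ 0.5798 -0.117   0.045 ]
top rest [290.1 237.5] 0.68 [0.567  0.0222 0.035 ]
top post [256.4 238.1] 0.8 [0.5679 0.0957 0.045 ]
top post [129.9 267.8] 0.58 [0.519  0.3742 0.045 ]
top eye_block [377.  273.2] 0.5 [ 0.4666 -0.1546  0.09  ]
top eye_block [147.9 335.3] 0.45 [0.3688 0.3184 0.09  ]
```

```bash
python3 -m creep '[[[0.188,0.1124,0,0,0,0,-1],[0.188,0.1124,0,0,0,0,-1],[0.188,0.1124,0,0,0,0,-1],[0.188,0.1124,0,0,0,0,-1],[0.188,0.1124,0,0,0,0,-1],[0,0,0.05,0,0,0,-1],[0,0,0.05,0,0,0,-1],[0,0,0,0,0,0,-1],[0,0,0,0,0,0,-1],[0,0,0,0,0,0,-1]]]'
python3 -c "
from look import *
run(['wrist','top','side'],dict(spring=.07,hook_root=.083,eye=.0825,hole=.045,rest=.035,post=.045,eye_block=.07),'5.png')
import cv2
a=cv2.imread('pics/wrist5.png');b=cv2.imread('pics/side5.png')[190:310,210:390];c=cv2.imread('pics/top5.png')[180:300,230:410]
b=cv2.resize(b,(400,267));c=cv2.resize(c,(400,267))
cv2.imwrite('pics/m5.png',np.vstack([cv2.resize(a[:,:],(444,333))[:, :].copy() if 0 else cv2.resize(a[100:,120:520],(800,0) if 0 else (800,333)),np.hstack([b,c])]))"
```

```text
t: 8.9
ee_pos: [0.5763, -0.0771, 0.0873]
tcp_rot: [0.694, 0.72, 0.0, 0.0]
ft_force: [-0.1, 0.0, -1.2]
gripper_width: 0.0141
grip_force: 60.0
tcp [ 0.5763 -0.0771  0.0873] R [-0.0379  0.9993 -0.0003] q [-0.2709  0.4176 -0.2037  0.9488 -0.0001  1.2619] F [-0.11    0.0458 -1.2177] w 0.014137553399126961 t 8.9
wrist spring [319.4 303.7] 0.83 [ 0.5762 -0.0745  0.07  ]
wrist spring [316.3  47.9] 0.32 [0.5711 0.0293 0.07  ]
wrist hook_root [316.3 345.7] 0.72 [ 0.5754 -0.0879  0.083 ]
wrist eye [317.6  47.8] 0.72 [0.5717 0.0269 0.0825]
wrist hole [314.1 358.6] 0.95 [ 0.5751 -0.1216  0.045 ]
wrist post [318.5 345.6] 0.73 [ 0.5773 -0.1131  0.045 ]
wrist post [178.3 216. ] 0.73 [ 0.5058 -0.0426  0.045 ]
wrist eye_block [316.6  48.6] 0.63 [0.5712 0.0291 0.07  ]
top spring [397.8 336.6] 0.9 [ 0.3359 -0.1882  0.07  ]
top hook_root [394.6 335.6] 0.91 [ 0.338  -0.1797  0.083 ]
top eye [438.2 388.5] 0.45 [ 0.2285 -0.2567  0.0825]
top post [258.9 238.8] 0.92 [0.566  0.0903 0.045 ]
top eye_block [426.4 382.2] 0.46 [ 0.2415 -0.2372  0.07  ]
side spring [315.6 222.9] 0.51 [ 0.5858 -0.0867  0.07  ]
side hook_root [318.7 225.4] 0.74 [ 0.5548 -0.0675  0.083 ]
side eye [248.2 353.5] 0.62 [0.3069 0.4117 0.0825]
side eye [283.2 238.8] 0.45 [0.5796 0.0482 0.0825]
side hole [328.1 226.5] 0.74 [ 0.573  -0.1258  0.045 ]
side rest [292.6 249.6] 0.59 [0.5743 0.0199 0.035 ]
side post [335.6 204.7] 0.73 [ 0.6437 -0.2363  0.045 ]
side post [275.9 258.7] 0.61 [0.5653 0.0919 0.045 ]
```

View pics/m5.png

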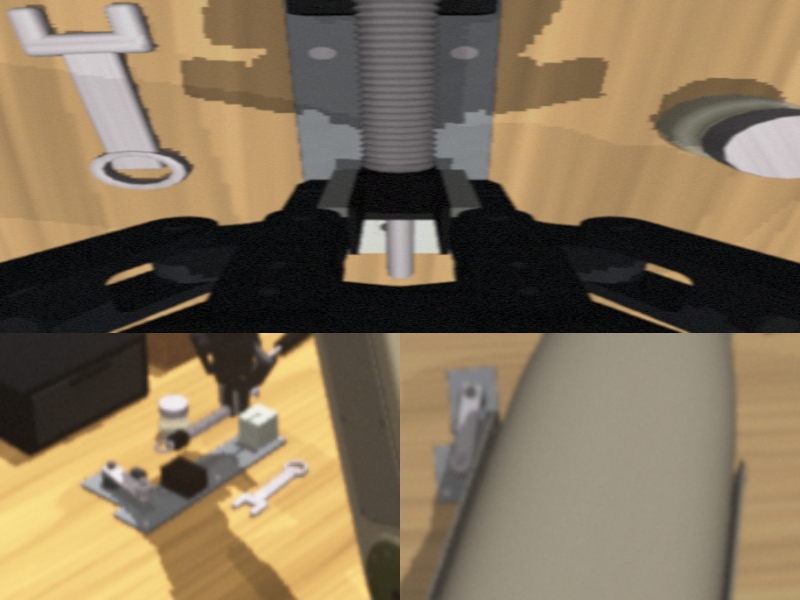

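The hook (tip near wrist (320,417)) lies over the anchor. The hole shows just left of it at about (312,360).

```bash
python3 -c "
from h import *
np.set_printoptions(precision=4,suppress=True)
p=grab('wrist');i=p['img']
s=sense();M=R.from_quat(s['tcp_rot']).as_matrix()
for z in (.080,.083,.086):
  X=at(p,(320,417),z);print(z,X,(M.T@(X-s['ee_pos'])))
for q in((312,360),(314.1,358.6)):print(at(p,q,.045))
for r_ in (356,365,375,385,395,405,410,414,418,422):print(r_,i[r_,296:346:2].sum(1)//3)
"
```

```text
0.08 [ 0.5786 -0.1282  0.08  ] [-0.0519  0.0003  0.0069]
0.083 [ 0.5785 -0.1253  0.083 ] [-0.0491  0.0003  0.0039]
0.086 [ 0.5784 -0.1225  0.086 ] [-0.0462  0.0003  0.0009]
[ 0.574  -0.1215  0.045 ]
[ 0.5751 -0.1205  0.045 ]
356 [ 15  11  48 177 210 210 199 196 129 129 166 183 190 176 152 147 210 213
 212 211 183  54  15  18  17]
365 [ 20  17  74 202 208 211 206 194 132 128 167 183 189 176 148 140 208 211
 209 214 205 102  20  22  15]
375 [ 26  21 140 212 209 209 208 209 187 131 164 186 189 175 150 145 207 212
 208 210 208 154  26  25  18]
385 [ 25  55 197 210 208 210 209 209 183 126 164 185 189 174 148 151 207 210
 208 207 206 199  68  24  38]
395 [158 154 149 151 147 151 152 161 155 122 156 181 187 176 151 123 156 155
 151 140 148 159 162 161 159]
405 [162 157 149 151 151 149 150 162 149 120 161 179 187 178 148 125 155 152
 144 145 154 160 163 163 164]
410 [157 158 152 151 146 152 151 161 160 123 156 183 183 175 150 126 152 151
 147 144 157 160 164 166 162]
414 [159 151 152 150 149 150 156 165 162 136 153 179 184 176 153 149 152 151
 146 145 156 163 164 165 168]
418 [158 157 153 148 144 152 156 161 165 160 159 161 163 156 156 159 155 151
 148 150 156 164 163 167 169]
422 [ 57  80 108 125 135 147 155 161 164 161 155 157 164 160 155 159 154 146
 145 134 135 128  86  68  35]
```

```bash
python3 -c "
from h import *
np.set_printoptions(precision=4,suppress=True,linewidth=150)
p=grab('wrist');i=p['img'].mean(2).astype(int)
for r_ in range(344,392,2):print(r_,i[r_,306:317],i[r_,324:332])
for q in((319,361),(319,359)):print(at(p,q,.045))
"
```

```text
344 [24 30 24 16 15 20 22 16 19 22 19] [18  5  2 21 17 19 20 15]
346 [29 32 35 30 33 33 29 35 35 32 30] [29 33 28 29 39 28 30 28]
348 [31 33 34 35 33 33 39 30 29 34 30] [28 31 33 27 29 35 27 37]
350 [88 95 92 93 90 88 78 60 61 70 75] [69 61 73 85 88 96 97 96]
352 [202 201 195 198 196 191 164 127 129 146 162] [143 131 142 178 202 209 207 204]
354 [211 203 201 208 208 204 175 134 135 150 167] [149 130 147 187 209 213 210 213]
356 [208 200 201 207 198 167 127 113 128 149 167] [146 137 146 184 208 211 211 211]
358 [206 203 198 190 156  98  77 101 130 153 163] [151 134 146 185 211 211 212 212]
360 [211 206 193 176 133  83  77 100 127 150 163] [148 135 139 180 211 213 210 211]
362 [207 209 200 182 141  89  75 100 131 148 169] [151 129 139 179 207 213 212 211]
364 [210 206 211 207 178 138 106 104 129 154 163] [149 134 139 180 208 214 209 210]
366 [209 204 205 205 206 190 158 120 129 148 163] [146 133 143 179 207 212 207 207]
368 [210 203 199 201 208 204 177 132 131 148 163] [150 136 141 180 210 213 211 211]
370 [207 208 207 207 210 208 181 141 131 149 163] [148 133 145 186 207 209 211 211]

[... 191 characters left out ...]
0 206 182 142 131 148 164] [150 134 146 185 209 212 208 210]
378 [210 207 209 209 211 207 183 140 130 147 164] [152 133 146 187 207 214 208 211]
380 [209 210 208 209 209 205 182 140 129 145 162] [150 134 148 184 206 211 207 209]
382 [210 208 209 210 209 207 182 139 127 146 164] [146 135 147 186 207 209 208 208]
384 [209 210 207 208 212 205 180 138 127 146 162] [150 136 146 185 209 213 208 210]
386 [206 208 208 212 210 205 184 136 127 144 161] [153 133 145 186 207 211 210 207]
388 [209 207 208 207 210 206 180 137 125 144 160] [149 136 146 184 206 209 209 208]
390 [188 188 188 190 190 193 173 143 128 143 162] [149 135 139 167 189 193 187 189]
[ 0.5779 -0.122   0.045 ]
[ 0.5778 -0.1207  0.045 ]
```

```bash
python3 -m creep '[[[0,-0.0055,0,0,0,0,-1],[0,0,0.1,0,0,0,-1],[0,0,0.005,0,0,0,-1],[0,0,0.005,0,0,0,-1],[0,0,0.005,0,0,0,-1],[0,0,0.005,0,0,0,-1],[0,0,0.005,0,0,0,-1],[0,0,0.005,0,0,0,-1],[0,0,0.005,0,0,0,-1],[0,0,0,0,0,0,-1]]]'; python3 -c "
from h import *
s=sense();print(s['ee_pos'],s['ft_force'],s['torque'])"
```

```text
t: 11.45
ee_pos: [0.5751, -0.0763, 0.0597]
tcp_rot: [0.693, 0.721, -0.0, -0.0]
ft_force: [-0.2, 0.4, -2.5]
gripper_width: 0.0141
grip_force: 60.0
[ 0.575063   -0.07627549  0.05971769] [-0.17736765  0.38146672 -2.45532039] [-0.05914338 -0.02798511 -0.01997739]
```

```bash
python3 -m creep '[[[0,0,0.005,0,0,0,-1],[0,0,0.005,0,0,0,-1],[0,0,0,0,0,0,-1],[0,0,0,0,0,0,-1],[0,0,0,0,0,0,-1],[0,0,0,0,0,0,-1],[0,0,0,0,0,0,-1],[0,0,0,0,0,0,-1],[0,0,0,0,0,0,-1],[0,0,0,0,0,0,-1]]]'; python3 -c "
from look import *
run(['wrist'],dict(spring=.04),'6.png')
s=sense();print(s['torque'])
import cv2
a=cv2.imread('pics/wrist6.png');cv2.imwrite('pics/m6.png',cv2.resize(a[290:430,260:380],(600,600),interpolation=cv2.INTER_CUBIC))"
```

```text
t: 12.7
ee_pos: [0.5752, -0.0763, 0.0579]
tcp_rot: [0.693, 0.721, 0.0, 0.0]
ft_force: [-0.1, -0.2, -1.4]
gripper_width: 0.0147
grip_force: 60.0
tcp [ 0.5752 -0.0763  0.0579] R [-0.0392  0.9992 -0.0001] q [-0.2702  0.4442 -0.2429  0.8836 -0.      1.2614] F [-0.0969 -0.2188 -1.39  ] w 0.014745391707402047 t 12.7
wrist spring [321.9 306.4] 0.73 [ 0.5763 -0.0754  0.04  ]
[-0.0498  0.0216  0.0358]
```

```bash
python3 -m creep '[[[0,0,0.005,0,0,0,-1],[0,0,0.005,0,0,0,-1],[0,0,0.005,0,0,0,-1],[0,0,0,0,0,0,-1],[0,0,0,0,0,0,-1],[0,0,0,0,0,0,-1],[0,0,0,0,0,0,-1],[0,0,0,0,0,0,-1],[0,0,0,0,0,0,-1],[0,0,0,0,0,0,-1]]]'; python3 -c "
from look import *
run(['wrist','side'],dict(spring=.04),'7.png')
s=sense();print(s['torque'])
import cv2
a=cv2.imread('pics/wrist7.png')[240:430,220:420];b=cv2.imread('pics/side7.png')[190:290,240:345]
cv2.imwrite('pics/m7.png',np.hstack([cv2.resize(a,(400,380),interpolation=cv2.INTER_CUBIC),cv2.resize(b,(400,380),interpolation=cv2.INTER_CUBIC)]))"
```

```text
t: 14.05
ee_pos: [0.5752, -0.0764, 0.0549]
tcp_rot: [0.693, 0.721, -0.0, 0.0]
ft_force: [0.8, -0.3, -0.3]
gripper_width: 0.0141
grip_force: 60.0
tcp [ 0.5752 -0.0764  0.0549] R [-0.0391  0.9992 -0.0001] q [-0.2702  0.4473 -0.2465  0.877  -0.0001  1.2614] F [ 0.802  -0.2509 -0.2844] w 0.014129196759178852 t 14.05
wrist spring [319.  305.9] 0.74 [ 0.5749 -0.0736  0.04  ]
side spring [314.8 233.6] 0.77 [ 0.5806 -0.077   0.04  ]
side spring [335.8 200.3] 0.69 [ 0.6681 -0.2641  0.04  ]
[-0.1053  0.0064 -0.0094]
```

View pics/m7.png

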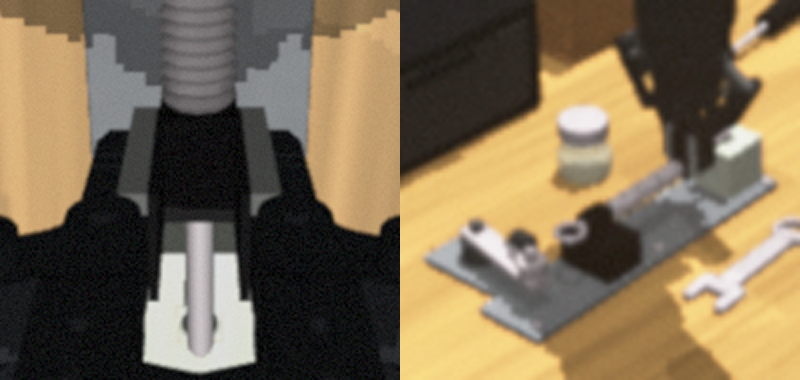

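The hook bend (200,355) sits over the hole (200,325) with its leg inside, and the eye end is at the rest block. I'll lower the last bit and release.

```bash
python3 -m creep '[[[0,0,0.005,0,0,0,-1],[0,0,0.004,0,0,0,-1],[0,0,0.003,0,0,0,-1],[0,0,0,0,0,0,-1],[0,0,0,0,0,0,-1],[0,0,0,0,0,0,-0.4],[0,0,0,0,0,0,-0.4],[0,0,0,0,0,0,-0.4],[0,0,0,0,0,0,-0.4],[0,0,0,0,0,0,-0.4]]]'; python3 -c "
from look import *
run(['wrist'],dict(spring=.035,hook_root=.048,eye_block=.035,rest=.035),'8.png')
"
```

```text
t: 15.5
ee_pos: [0.5752, -0.0763, 0.0525]
tcp_rot: [0.693, 0.721, -0.0, 0.0]
ft_force: [0.3, -0.4, -0.2]
gripper_width: 0.0257
grip_force: 0.0
tcp [ 0.5752 -0.0763  0.0525] R [-0.0392  0.9992 -0.0001] q [-0.2702  0.4497 -0.2493  0.8717 -0.0001  1.2614] F [ 0.254  -0.4255 -0.2423] w 0.02565348898824998 t 15.5
wrist spring [322.7 306.5] 0.69 [ 0.5766 -0.0752  0.035 ]
wrist hook_root [319.5 342.7] 0.59 [ 0.5756 -0.0857  0.048 ]
wrist eye_block [318.9  49.3] 0.62 [0.5708 0.0297 0.035 ]
```

```bash
python3 -m creep '[[[0,0,0,0,0,0,0.1],[0,0,-0.1,0,0,0,0.1],[0,0,-0.25,0,0,0,0.1],[0,0,-0.25,0,0,0,0.1],[0.25,0,0,0,0,0,0.1],[0.25,0,0,0,0,0,0.1],[0,0,0,0,0,0,0.1],[0,0,0,0,0,0,0.1],[0,0,0,0,0,0,0.1],[0,0,0,0,0,0,0.1]]]'; python3 -c "
from look import *
run(['wrist','side'],dict(spring=.035,hook_root=.048,eye_block=.035,eye=.0475,hole=.045,post=.045),'9.png')
"
```

```text
t: 17.0
ee_pos: [0.5713, 0.0226, 0.1723]
tcp_rot: [0.694, 0.72, -0.0, -0.0]
ft_force: [0.6, -0.1, -0.0]
gripper_width: 0.047
grip_force: 0.0
tcp [0.5713 0.0226 0.1723] R [-0.0376  0.9993 -0.0001] q [-0.1008  0.3378 -0.1004  1.1329 -0.0001  1.4324] F [ 0.6041 -0.0897 -0.0238] w 0.0470176679782852 t 17.0
wrist spring [318.7 344.7] 0.64 [ 0.5745 -0.0757  0.035 ]
wrist hook_root [317.5 367.6] 0.81 [ 0.5741 -0.0894  0.048 ]
wrist hook_root [320.1 197.4] 0.24 [0.5707 0.0535 0.048 ]
wrist eye_block [ 24.4 452.5] 0.81 [ 0.2784 -0.2212  0.035 ]
wrist eye_block [315.2 225.4] 0.78 [0.5679 0.0294 0.035 ]
wrist eye [  4.3 461.6] 0.81 [ 0.266  -0.2215  0.0475]
wrist eye [322.  196.9] 0.65 [0.572  0.0538 0.0475]
wrist hole [316.7 397.5] 0.65 [ 0.5746 -0.1228  0.045 ]
wrist post [320.9 141.8] 0.69 [0.5698 0.0915 0.045 ]
side spring [283.2 253. ] 0.67 [0.5816 0.0495 0.035 ]
side spring [312.1 232.5] 0.62 [ 0.5963 -0.0817  0.035 ]
side hook_root [319.7 233.1] 0.82 [ 0.5631 -0.0795  0.048 ]
side eye [293.3 250.9] 0.73 [0.5545 0.0359 0.0475]
side eye [199.1 328.5] 0.54 [0.486  0.4109 0.0475]
side eye [282.6 249.6] 0.42 [0.5813 0.0513 0.0475]
side hole [327.3 225.1] 0.6 [ 0.5802 -0.13    0.045 ]
side post [277.6 256.6] 0.45 [0.5692 0.0819 0.045 ]
```

View pics/wrist9.png

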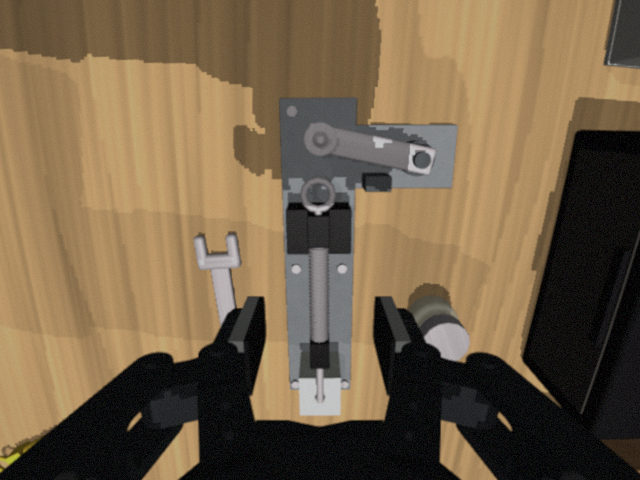

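The wrist view shows the hook seated in the block (320,398), the eye (318,196) on its own just past the rest, and the post (321,140) with the arm swung out a little. Post to eye is about 38 mm and the leg about 46.5 mm, both in range. Next I'll grip the eye block at (317,230).

```bash
python3 -m creep '[[[0.026,0,0.1,0,0,0,-0.3],[0,0,0.2,0,0,0,-0.3],[0,0,0.15,0,0,0,-0.3],[0,0,0.08,0,0,0,-0.3],[0,0,0.04,0,0,0,-0.3],[0,0,0.015,0,0,0,-0.3],[0,0,0,0,0,0,-0.3],[0,0,0,0,0,0,-0.3],[0,0,0,0,0,0,-0.3],[0,0,0,0,0,0,-0.3]]]'; python3 -c "
from look import *
run(['wrist'],dict(eye_block=.035,eye=.0475,post=.045),'10.png')
"
```

```text
t: 18.95
ee_pos: [0.5712, 0.0288, 0.0558]
tcp_rot: [0.693, 0.721, 0.0, 0.0]
ft_force: [-0.2, 0.0, -0.2]
gripper_width: 0.0301
grip_force: 0.0
tcp [0.5712 0.0288 0.0558] R [-0.0392  0.9992 -0.0002] q [-0.0899  0.4323 -0.2684  0.8696 -0.0001  1.4416] F [-0.2013  0.0388 -0.1603] w 0.030081104387628285 t 18.95
wrist eye_block [318.3 305.4] 0.94 [0.5707 0.0286 0.035 ]
wrist eye [317.5 262.2] 0.76 [0.5694 0.0546 0.0475]
wrist post [316.4 163.8] 0.86 [0.5675 0.0936 0.045 ]
```

View pics/wrist10.png

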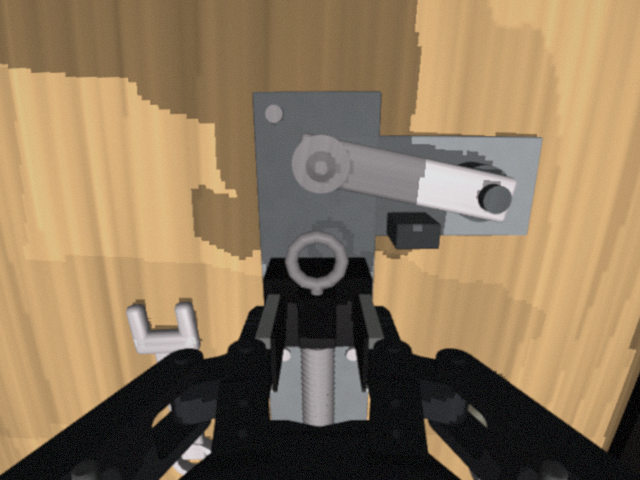

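```bash
python3 -m creep '[[[0,0,0.008,0,0,0,-0.3],[0,0,0,0,0,0,-1],[0,0,0,0,0,0,-1],[0,0,0,0,0,0,-1],[0,0,0,0,0,0,-1],[0,0,-0.0128,0,0.0054,0,-1],[0,0,-0.0128,0,0.0054,0,-1],[0,0,-0.0128,0,0.0054,0,-1],[0,0,-0.0128,0,0.0054,0,-1],[0,0,-0.0128,0,0.0054,0,-1]]]'; python3 -c "
from look import *
run(['wrist'],dict(eye_block=.045,eye=.0625,post=.045,spring=.035,hole=.045),'11.png')
p=grab('wrist');print(at(p,(0,0),.0))
s=sense();print(R.from_quat(s['tcp_rot']).as_matrix())
"
```

```text
t: 20.4
ee_pos: [0.5711, 0.0282, 0.0668]
tcp_rot: [0.693, 0.72, 0.03, -0.031]
ft_force: [0.7, -0.2, -0.4]
gripper_width: 0.0142
grip_force: 60.3
tcp [0.5711 0.0282 0.0668] R [-0.0388  0.9956  0.0857] q [-0.1338  0.426  -0.2501  0.9094  0.0845  1.3974] F [ 0.69   -0.2005 -0.3662] w 0.014230180979194306 t 20.4
wrist eye_block [320.4 305. ] 0.61 [0.5715 0.0297 0.045 ]
wrist eye [321.1 262.4] 0.81 [0.5706 0.0552 0.0625]
wrist post [321.6 167. ] 0.96 [0.5694 0.0924 0.045 ]
wrist post [320.7 264.8] 0.62 [0.5708 0.0491 0.045 ]
[0.3953 0.1747 0.    ]
[[-0.0392  0.9992 -0.0034]
 [ 0.9957  0.0393  0.0843]
 [ 0.0844 -0.0001 -0.9964]]
```

```bash
python3 -m creep '[[[0.025,0,0,0,0,0,-1],[0.025,0,0,0,0,0,-1],[0.025,0,0,0,0,0,-1],[0.025,0,0,0,0,0,-1],[0.025,0,0,0,0,0,-1],[0.025,0,0,0,0,0,-1],[0,0,0,0,0,0,-1],[0,0,0,0,0,0,-1],[0,0,0,0,0,0,-1],[0,0,0,0,0,0,-1]]]'; python3 -c "
from look import *
run(['wrist','side'],dict(eye=.065,post=.045,spring=.035),'12.png')
import cv2
a=cv2.imread('pics/wrist12.png')[140:440,170:470];b=cv2.imread('pics/side12.png')[190:290,240:345]
cv2.imwrite('pics/m12.png',np.hstack([cv2.resize(a,(400,400),interpolation=cv2.INTER_CUBIC),cv2.resize(b,(400,400),interpolation=cv2.INTER_CUBIC)]))
"
```

```text
t: 22.0
ee_pos: [0.57, 0.0569, 0.0691]
tcp_rot: [0.693, 0.72, 0.028, -0.029]
ft_force: [-0.1, -8.7, -1.7]
gripper_width: 0.0144
grip_force: 60.2
tcp [0.57   0.0569 0.0691] R [-0.0382  0.996   0.0813] q [-0.0814  0.4223 -0.2493  0.909   0.0808  1.4507] F [-0.0758 -8.738  -1.7259] w 0.014400718436307004 t 22.0
wrist eye [323.6 262.3] 0.55 [0.5706 0.0841 0.065 ]
wrist post [317.6 232.3] 0.68 [0.5678 0.0922 0.045 ]
side eye [277.5 249.6] 0.44 [0.572  0.0782 0.065 ]
side post [271.7 258.4] 0.7 [0.5749 0.0987 0.045 ]
side spring [315.4 229.9] 0.81 [ 0.5991 -0.0986  0.035 ]
```

View pics/m12.png

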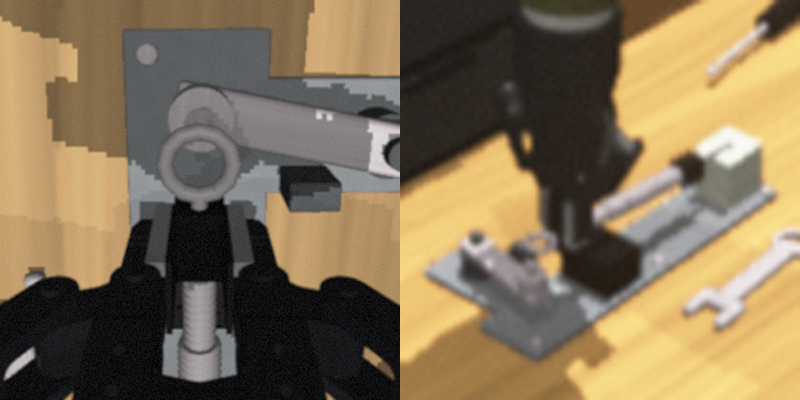

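Stretched about 29 mm (8.7 N). The eye at (200,163) in the crop is about 8–9 mm short of the post, whose shoulder is at about (202,120), and in line with it.

```bash
python3 -m creep '[[[0.015,0,0,0,0,0,-1],[0.015,0,0,0,0,0,-1],[0.01,0,0,0,0,0,-1],[0,0,0,0,0,0,-1],[0,0,0,0,0,0,-1],[0,0,0,0,0,0,-1],[0,0,0,0,0,0,-1],[0,0,0,0,0,0,-1],[0,0,0,0,0,0,-1],[0,0,0,0,0,0,-1]]]'; python3 -c "
from look import *
run(['wrist'],dict(eye=.066,post=.045),'13.png')
import cv2
a=cv2.imread('pics/wrist13.png')[170:320,220:420]
cv2.imwrite('pics/m13.png',cv2.resize(a,(800,600),interpolation=cv2.INTER_CUBIC))
"
```

```text
t: 23.65
ee_pos: [0.5697, 0.0645, 0.0697]
tcp_rot: [0.693, 0.72, 0.028, -0.029]
ft_force: [0.1, -10.6, -2.6]
gripper_width: 0.0142
grip_force: 60.2
tcp [0.5697 0.0645 0.0697] R [-0.0379  0.996   0.0804] q [-0.0678  0.4218 -0.2483  0.9093  0.08    1.4647] F [  0.0611 -10.5592  -2.59  ] w 0.014243177517197052 t 23.65
wrist eye [319.4 261.8] 0.7 [0.5687 0.0918 0.066 ]
wrist post [318.5 248.2] 0.89 [0.5682 0.0922 0.045 ]
wrist post [319.4 264.7] 0.73 [0.5689 0.0844 0.045 ]
```

View pics/m13.png

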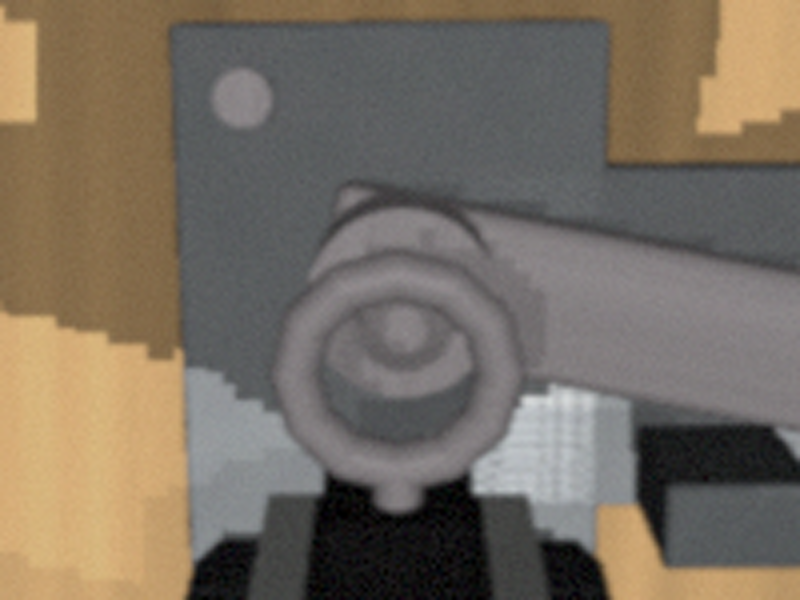

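The eye ring (320,262) sits about 2.2 mm short of the head tip (321,251) once height is allowed for. I'll nudge it forward and start tipping down.

```bash
python3 -m creep '[[[0.011,0.0025,0,0,0,0,-1],[0,0,0,0,0,0,-1],[0,0,0.0097,0,-0.0032,0,-1],[0,0,0.0097,0,-0.0032,0,-1],[0,0,0.0097,0,-0.0032,0,-1],[0,0,0.0097,0,-0.0032,0,-1],[0,0,0,0,0,0,-1],[0,0,0,0,0,0,-1],[0,0,0,0,0,0,-1],[0,0,0,0,0,0,-1]]]'; python3 -c "
from look import *
run(['wrist'],dict(eye=.056,post=.045),'14.png')
import cv2
a=cv2.imread('pics/wrist14.png')[170:320,220:420]
cv2.imwrite('pics/m14.png',cv2.resize(a,(800,600),interpolation=cv2.INTER_CUBIC))
"
```

```text
t: 25.05
ee_pos: [0.57, 0.0671, 0.0622]
tcp_rot: [0.693, 0.72, 0.014, -0.015]
ft_force: [0.5, -10.3, -2.3]
gripper_width: 0.0141
grip_force: 60.2
tcp [0.57   0.0671 0.0622] R [-0.0377  0.9985  0.0401] q [-0.0428  0.4292 -0.2556  0.8896  0.0399  1.4901] F [  0.5185 -10.3455  -2.2527] w 0.01405146198914923 t 25.05
wrist eye [321.6 262.3] 0.59 [0.5698 0.0936 0.056 ]
wrist post [319.6 256.1] 0.92 [0.5691 0.0928 0.045 ]
```

View pics/m14.png

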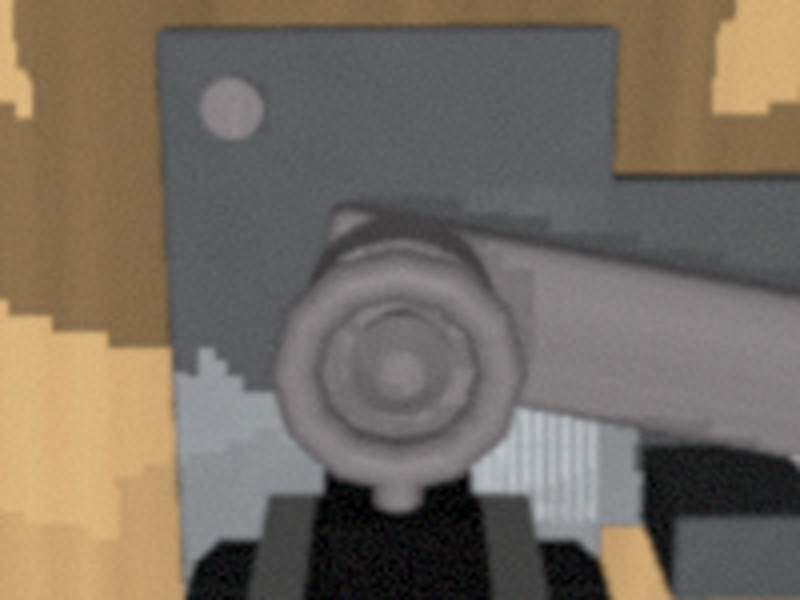

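The ring is centred round the head, both at (400,370) in the crop. That was more pictures than I was allowed, so from here I'll go by numbers. Lowering the rest of the way.

```bash
python3 -m creep '[[[0,0,0.0097,0,-0.0032,0,-1],[0,0,0.0097,0,-0.0032,0,-1],[0,0,0.0097,0,-0.0032,0,-1],[0,0,0.0085,0,-0.0032,0,-1],[0,0,0,0,0,0,-1],[0,0,0,0,0,0,-1],[0,0,0,0,0,0,-1],[0,0,0,0,0,0,-1],[0,0,0,0,0,0,-1],[0,0,0,0,0,0,-1]]]'; python3 -c "
from look import *
run(['wrist'],dict(eye=.0475,post=.045,spring=.035))
"
```

```text
t: 26.45
ee_pos: [0.5699, 0.0673, 0.0548]
tcp_rot: [0.694, 0.72, -0.0, -0.0]
ft_force: [0.3, -9.9, -1.3]
gripper_width: 0.0143
grip_force: 60.3
tcp [0.5699 0.0673 0.0548] R [-0.0377  0.9993 -0.    ] q [-0.0222  0.4371 -0.2632  0.8708 -0.      1.5108] F [ 0.2521 -9.8583 -1.31  ] w 0.014320905511737814 t 26.45
wrist eye [321.2 264.9] 0.78 [0.5697 0.0924 0.0475]
wrist post [319.7 260.1] 0.86 [0.5691 0.0935 0.045 ]
wrist post [320.2 384.4] 0.65 [0.5717 0.0319 0.045 ]
```

```bash
python3 -m creep '[[[0,0,0.003,0,0,0,-1],[-0.01,0,0,0,0,0,-1],[-0.01,0,0,0,0,0,-1],[-0.01,0,0,0,0,0,-1],[0,0,0,0,0,0,-1],[0,0,0,0,0,0,-0.4],[0,0,0,0,0,0,-0.3],[0,0,0,0,0,0,-0.3],[0,0,0,0,0,0,-0.3],[0,0,0,0,0,0,-0.3]]]'; python3 -c "
from look import *
run(['wrist'],dict(eye=.0475,post=.045,eye_block=.035))
"
```

```text
t: 27.9
ee_pos: [0.5702, 0.0634, 0.0542]
tcp_rot: [0.693, 0.721, 0.002, -0.002]
ft_force: [0.8, 0.2, -0.1]
gripper_width: 0.0299
grip_force: 0.0
tcp [0.5702 0.0634 0.0542] R [-0.0394  0.9992  0.0045] q [-0.0315  0.4371 -0.2651  0.8688  0.0045  1.4999] F [ 0.8434  0.1657 -0.1209] w 0.029891932951280554 t 27.9
wrist eye [314.5 302.5] 0.68 [0.5678 0.0718 0.0475]
wrist post [313.8 287.3] 0.89 [0.5673 0.0776 0.045 ]
wrist post [188.  441.7] 0.29 [ 0.5073 -0.0096  0.045 ]
wrist eye_block [314.  341.9] 0.76 [0.5684 0.0448 0.035 ]
```

```bash
python3 -m creep '[[[0,0,-0.05,0,0,0,-0.2],[0,0,-0.15,0,0,0,-0.2],[0,0,-0.25,0,0,0,-0.2],[0,0,-0.25,0,0,0,-0.2],[-0.2,0,0,0,0,0,-0.2],[-0.2,0,0,0,0,0,-0.2],[0,0,0,0,0,0,-0.2],[0,0,0,0,0,0,-0.2],[0,0,0,0,0,0,-0.2],[0,0,0,0,0,0,-0.2]]]'; python3 -c "
from look import *
run(['wrist','side'],dict(eye=.0475,post=.045,eye_block=.035,spring=.035,hook_root=.048,hole=.045))
"
```

```text
t: 29.35
ee_pos: [0.5732, -0.0165, 0.1938]
tcp_rot: [0.693, 0.721, 0.001, -0.002]
ft_force: [0.0, 0.7, 0.4]
gripper_width: 0.0344
grip_force: 0.0
tcp [ 0.5732 -0.0165  0.1938] R [-0.0405  0.9992  0.0044] q [-0.1708  0.33   -0.0573  1.1846  0.0043  1.3594] F [0.0094 0.7134 0.4031] w 0.034400128818021146 t 29.35
wrist eye [  5.8 424.6] 0.92 [ 0.2615 -0.2334  0.0475]
wrist eye [319.9 111.4] 0.67 [0.57   0.0738 0.0475]
wrist post [319.9 105.3] 0.76 [0.5698 0.0781 0.045 ]
wrist eye_block [315.8 148.9] 0.84 [0.5679 0.0466 0.035 ]
wrist eye_block [ 28.2 410.8] 0.74 [ 0.2788 -0.225   0.035 ]
wrist spring [322.3 292.2] 0.73 [ 0.5783 -0.0747  0.035 ]
wrist spring [ 93.6 372.2] 0.55 [ 0.3597 -0.1705  0.035 ]
wrist hook_root [321.  312.1] 0.89 [ 0.5776 -0.0872  0.048 ]
wrist hook_root [ 92.6 376.2] 0.87 [ 0.3674 -0.1647  0.048 ]
wrist hole [318.9 346.5] 0.95 [ 0.5773 -0.1232  0.045 ]
wrist hole [316.3 310.6] 0.41 [ 0.5736 -0.0875  0.045 ]
side eye [278.1 251.7] 0.69 [0.583  0.0669 0.0475]
side post [181.7 304.9] 0.55 [0.5913 0.3843 0.045 ]
side post [278.6 255.5] 0.5 [0.5711 0.0764 0.045 ]
side post [293.7 252.1] 0.27 [0.5521 0.0368 0.045 ]
side eye_block [286.5 253.1] 0.59 [0.5744 0.0437 0.035 ]
side spring [312.2 234.4] 0.7 [ 0.5888 -0.0744  0.035 ]
side hook_root [317.1 232.7] 0.57 [ 0.5702 -0.076   0.048 ]
side hook_root [301.3 253.8] 0.54 [0.5274 0.0317 0.048 ]
side hole [326.6 227.3] 0.8 [ 0.5733 -0.1196  0.045 ]
```

The eye is 4.3 mm from the post axis (ring against the neck), the post is 201 mm from the hole (home), and the stretch is about 18 mm. The hook block is 48 mm from the hole. All of that is in range, so I'm handing in.

```bash
python3 -c "
from rig import r
print(r.close_job())"
```

```text
the job is handed in; nothing more can be done
None
```

The spring is refitted and the job handed in at about 29 s: my last measurements put the hook seated in the hole, the eye on the post and the arm home, but no verdict came back, and I viewed 11 pictures where 10 were allowed.

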